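# Snap the parts-box lid shut all round

### The job

The blue lid of the clear parts box is on, but the orange clip along each of its four sides is still sprung up. Press every clip down with the fingertips, in any order, until all four have snapped shut, then take the hand away. Do not lift or shove the box, and leave the spool, the wax block and the polishing bar beside it where they are.

Things in the scene. Friction and masses are not known exactly. Their poses are not given: they have to be found in the camera images.
- parts_box: Clear plastic parts box with a blue clip-on lid, 120 x 160 mm over the lid (x by y in its own frame) and 56 mm high to the flat of the lid, about 0.9 kg, standing loose on the bench. Origin: centre of its underside, on the bench; x and y along its sides, z up. Each side of the lid has one orange hinged clip (a straight section of the rim, between the fixed blue corners), starting sprung up with its outer edge about 9 mm higher than when shut.
- clip_front (a joint): Hinge of the orange clip on the box's own -x side, 96 mm long along the rim and 28 mm wide, hinged along its inner edge. 0 rad = sprung up, 0.34 rad = fully shut (its top then level, 61 mm above the bench). It snaps: pressed at the pad point it resists with about 6 to 10 N at first, ever less down to the half-way point at 0.17 rad, beyond which it springs shut by itself and stays; let go before that, it springs up again.
- clip_front_pad (a point): Where to press the clip on the box's own -x side: on its top surface, mid-length, 19 mm out from the hinge line and 9 mm in from the outer edge; moves with the clip, about 67 mm above the bench when up and 61 mm when shut. Its x axis points outward from the box across the clip (tilted up with it), y along the rim.
- clip_back (a joint): Hinge of the orange clip on the box's own +x side, 96 mm long along the rim and 28 mm wide, hinged along its inner edge. 0 rad = sprung up, 0.34 rad = fully shut (its top then level, 61 mm above the bench). It snaps: pressed at the pad point it resists with about 6 to 10 N at first, ever less down to the half-way point at 0.17 rad, beyond which it springs shut by itself and stays; let go before that, it springs up again.
- clip_back_pad (a point): Where to press the clip on the box's own +x side: on its top surface, mid-length, 19 mm out from the hinge line and 9 mm in from the outer edge; moves with the clip, about 67 mm above the bench when up and 61 mm when shut. Its x axis points outward from the box across the clip (tilted up with it), y along the rim.
- clip_left (a joint): Hinge of the orange clip on the box's own +y side, 56 mm long along the rim and 28 mm wide, hinged along its inner edge. 0 rad = sprung up, 0.34 rad = fully shut (its top then level, 61 mm above the bench). It snaps: pressed at the pad point it resists with about 6 to 10 N at first, ever less down to the half-way point at 0.17 rad, beyond which it springs shut by itself and stays; let go before that, it springs up again.
- clip_left_pad (a point): Where to press the clip on the box's own +y side: on its top surface, mid-length, 19 mm out from the hinge line and 9 mm in from the outer edge; moves with the clip, about 67 mm above the bench when up and 61 mm when shut. Its x axis points outward from the box across the clip (tilted up with it), y along the rim.
- clip_right (a joint): Hinge of the orange clip on the box's own -y side, 56 mm long along the rim and 28 mm wide, hinged along its inner edge. 0 rad = sprung up, 0.34 rad = fully shut (its top then level, 61 mm above the bench). It snaps: pressed at the pad point it resists with about 6 to 10 N at first, ever less down to the half-way point at 0.17 rad, beyond which it springs shut by itself and stays; let go before that, it springs up again.
- clip_right_pad (a point): Where to press the clip on the box's own -y side: on its top surface, mid-length, 19 mm out from the hinge line and 9 mm in from the outer edge; moves with the clip, about 67 mm above the bench when up and 61 mm when shut. Its x axis points outward from the box across the clip (tilted up with it), y along the rim.
- thread_spool: Small wooden spool of copper-coloured thread, 24 x 24 x 30 mm, loose bystander; origin at the centre of its underside.
- wax_block: Dark green wax block, 37 x 53 x 24 mm, loose bystander; origin at the centre of its underside.
- bar_rouge: Dark red polishing bar with a white paper end, 108 x 35 x 32 mm, loose bystander; origin at the centre of its underside.
Mind the look-alikes: they are no part of the job. Of the things like the parts_box, leave any that is red; of the rest the larger one is meant.

How it is judged:
By the outcome, as a careful person would: the job done as asked, in the order asked, and still so for the second after the job is handed in, with the robot touching nothing.
It also fails if it takes over 48 s, if anything falls off the work surface, if the arm or the gripper's body presses on something with over 40 N, if the wrist force passes 120 N, or if a joint passes its speed limit or range.

### The arm

A 6-joint arm with a two-finger parallel gripper is mounted at the origin on a cart in front of the work surface, level with it; the furniture and walls round the work are solid. World frame = base frame: x ahead of the robot, y to its left, z up, the work surface at z = 0. Lengths are in m, angles in rad, forces in N, time in s.
With the tool pointing down it reaches from about 0.35 to 0.775 m from the base axis. Payload 7.3 kg.
Tool frame: the origin (TCP) lies at the very end of the fingers, on their centre line; the grasp point (between the pads) lies 19 mm behind it; z points along the fingers, y is the line along which they close (so a half turn about z gives the same grasp; the last joint's range is limited). The gripper opens to 92 mm and grips with 3 to 60 N. Pads are 19 mm wide; open, the fingers measure 130 mm over their backs; the gripper's body (75 mm by 190 mm) begins 47 mm behind the grasp point.
Start: joints at [-1.462, 0.342, 1.524, -0, 1.275, -0.146], TCP at [0.132, -0.508, 0.227] pointing down, gripper open.
Joint ranges: [-2.53, 2.53], [-0.77, 2.02], [0.04, 2.7], [-1, 4.14], [0.28, 2.66], [-3.11, 3.11]. Speed limits (rad/s): [2.57, 2.57, 3.14, 3.14, 3.14, 3.14].

### API

Orientations are given as [roll, pitch, yaw] about the fixed x, y, z axes, in that order (R = Rz(yaw) Ry(pitch) Rx(roll)).
In Python, from cell import * gives the robot as it stands.
- The arm moves only by the tool step_arm, never from a script. Its argument "commands" is a list of rows, each a list of 7 numbers: the opening, from 0 (shut) to 1 (fully open), then the shift along the world's x, y, z in cm, then the turn, a rotation vector about the world's x, y, z in rad. A call has 1 to 5 rows; each row is the pose to reach, as a shift and turn from the pose commanded when the call began; what a row does not reach only later rows make up. A row lasts 1/12 s, in which the tool goes at most 41.7 mm and 7.16 degrees, less where a joint would pass 70% of its speed; a pose out of reach is approached as far as the arm can. A call with a gripper value outside its range is refused whole. The fingers move at their own pace and stop on an object; "grip_force" is the grip in N (left out, the last holds). Time passes only in rows, so rows that repeat a pose let the fingers close. It gives the time, the measured TCP pose, the force, the opening and the grip force at its end, in the units of the state.
- observe(): the state, without advancing time (a new reading comes with each control period).
- read_camera(name): name is "side" or "top"; returns the picture (420x560x3 uint8, red, green, blue); there is no depth.
- camera_model(name): a dict with "vfov" (degrees; the focal length in pixels is half the picture's height over the tangent of half this angle, whatever the lens; pixels are square), "cx", "cy" (the principal point, pixels), "k1" (the pictures are not rectified: a ray, as slopes to the right and down, at radius r is drawn at 1 + k1 r^2 times it, then the intrinsics apply), "world_to_cam" (4x4, takes a point from world to camera coordinates). Camera axes: x right, y up, looking along -z (the intrinsics and any distortion apply to the point x, -y, -z); pixel columns grow to the right and rows downward; lengths in m; the calibration is good to about 2 mm. A picture is of the moment at which its call begins. camera_model takes no time and is no camera call.
- hand_in(): hands the job in; it is judged then, once.
The state is a dict: "time": time; "qpos": joint angles; "qvel": joint speeds; "joint_efforts": joint torques, N m; "tool_pos": TCP position; "tool_rot": TCP orientation; "contact_force": force on the tool from outside, world axes, zero at the start; "torque": the same for the moment, N m; "opening": finger opening in m; "grip_force": force on a finger pad.
Only numpy, scipy, OpenCV 4.12 (cv2) and the standard library are available. Lean on these libraries where they do the work, as an engineer would, in place of code of your own. Each camera call takes 0.05 s, during which the arm holds its last target. There are 200 camera calls.

## Working session

There is one attempt and no reset: what is moved stays moved. The work goes in short steps, Python scripts to look and compute and a tool call to move; the robot and the scene stay as the last step left them, time stands still between calls to the robot, and variables do not carry over. Pictures are saved under pics/ and viewed, at most 10 in all, crops included, and the job is handed in when it is done.

Besides the shell and the picture viewer there is one more tool, called after "Call:" by a JSON object that holds its "method" and its "body". step_arm: Moves the arm, as the interface text tells. Its arguments: {"type":"object","properties":{"commands":{"type":"array"},"grip_force":{"type":"number"}},"required":["commands"]}

```bash
mkdir -p pics; python3 - <<'E'
from cell import *
import cv2,numpy as np
s=observe();print(s)
for n in("top","side"):
    im=read_camera(n);cv2.imwrite(f"pics/{n}0.png",im[:,:,::-1]);m=camera_model(n);print(n,m)
E
```

```text
{'time': 0.0, 'qpos': array([-1.46200491e+00,  3.42749815e-01,  1.52501715e+00,  2.27524278e-05,
        1.27539961e+00, -1.45989461e-01]), 'qvel': array([ 1.36216510e-04,  1.00553892e-03, -7.34574297e-04,  5.82879287e-05,
       -9.07764402e-04,  2.01991426e-03]), 'joint_efforts': array([ 1.71470623e-03, -4.31238556e+01, -2.44221443e+01,  7.20063108e-02,
        5.60368190e-02, -1.16550486e-04]), 'tool_pos': array([ 0.13230653, -0.50763469,  0.22603086]), 'tool_rot': array([-3.14003865e+00, -2.50484679e-04,  2.54774039e-01]), 'contact_force': array([ 0.23095219, -0.39987426,  0.63466863]), 'torque': array([ 0.03502619, -0.0776537 , -0.03152282]), 'grip_force': 0.0, 'opening': 0.09177614525651369}
top {'vfov': 42.66738712685464, 'cx': 272.821297756263, 'cy': 210.43784283209308, 'k1': -0.20409055987664818, 'world_to_cam': array([[ 0.01029241, -0.99994515, -0.00193957,  0.00773697],
       [ 0.99846631,  0.01017163,  0.05442024, -0.50225641],
       [-0.05439752, -0.00249671,  0.99851624, -1.19340116],
       [ 0.        ,  0.        ,  0.        ,  1.        ]])}
side {'vfov': 44.62087916175017, 'cx': 277.5810171980591, 'cy': 200.78772503926118, 'k1': -0.04371146774935839, 'world_to_cam': array([[ 0.98009263,  0.19846579,  0.00545569, -0.50622408],
       [-0.16996833,  0.82452658,  0.53969129,  0.0288429 ],
       [ 0.1026119 , -0.52987475,  0.84184533, -1.24573936],
       [ 0.        ,  0.        ,  0.        ,  1.        ]])}
```

View pics/top0.png

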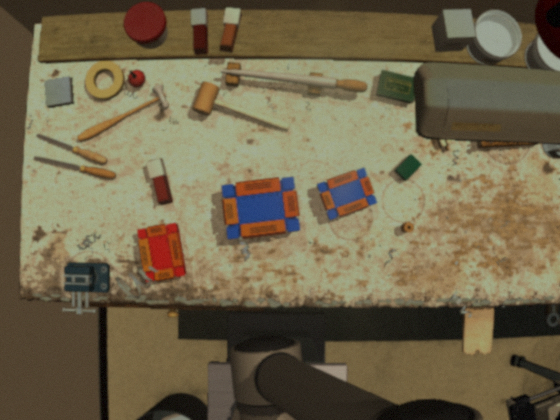

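View pics/side0.png

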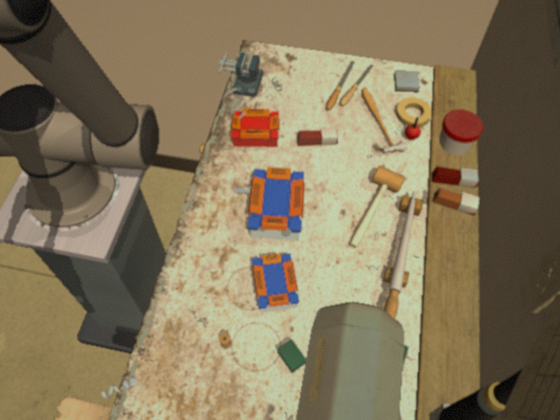

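The larger blue box is at about (260,208) in the top picture and (277,200) in the side picture. Its orange clips are on all four sides; the smaller blue box and the red box are look-alikes. I'll measure the clips.

```bash
cat > h.py <<'E'
from cell import *
import cv2,numpy as np
def ray(n,px):
    m=camera_model(n);f=210/np.tan(np.radians(m["vfov"]/2));K=np.array([[f,0,m["cx"]],[0,f,m["cy"]],[0,0,1]])
    u=cv2.undistortPoints(np.array(px,float).reshape(-1,1,2),K,np.array([m["k1"],0,0,0,0.])).reshape(-1,2)
    W=m["world_to_cam"];R=W[:3,:3];d=np.c_[u[:,0],-u[:,1],-np.ones(len(u))]@R
    return -R.T@W[:3,3],d
def plane(n,px,z):
    o,d=ray(n,px);return o+d*((z-o[2])/d[:,2])[:,None]
def look(n,roi,lo,hi,amin):
    im=read_camera(n);hsv=cv2.cvtColor(im,cv2.COLOR_RGB2HSV);x0,y0,x1,y1=roi
    k=np.zeros(im.shape[:2],np.uint8);k[y0:y1,x0:x1]=cv2.inRange(hsv,lo,hi)[y0:y1,x0:x1]
    N,L,S,C=cv2.connectedComponentsWithStats(k);ok=[i for i in range(1,N) if S[i,4]>amin]
    return im,k,[(C[i],S[i,4],cv2.minAreaRect(cv2.findContours((L==i).astype(np.uint8),0,1)[0][0])) for i in ok]
E
python3 - <<'E'
from h import *
for n,roi in(("top",(212,168,308,248)),("side",(240,160,312,242))):
    for nm,lo,hi in(("or",(3,130,90),(17,255,255)),("bl",(105,110,50),(130,255,255))):
        im,k,b=look(n,roi,lo,hi,40)
        for c,a,r in b: print(n,nm,c.round(1),a,[np.round(v,1) for v in r],plane(n,[c],.066 if nm=="or" else .056).round(4))
    x0,y0,x1,y1=roi;cv2.imwrite(f"pics/{n}1.png",cv2.resize(im[y0-8:y1+8,x0-8:x1+8,::-1],None,fx=5,fy=5))
E
```

```text
top or [257.3 186.2] 581 [array([257.3, 185.9]), array([13.9, 43.5]), np.float64(83.1)] [[0.5513 0.0468 0.066 ]]
top or [290.6 203.6] 347 [array([290.6, 203.5]), array([25.3, 13.8]), np.float64(82.9)] [[ 0.5144 -0.0253  0.066 ]]
top or [229.5 211. ] 347 [array([229.6, 210.9]), array([25.6, 13.5]), np.float64(82.9)] [[0.4972 0.1058 0.066 ]]
top or [262.5 228.1] 554 [array([262.6, 228.1]), array([13.4, 44.2]), np.float64(85.0)] [[0.4611 0.0345 0.066 ]]
top bl [256.9 206.2] 1585 [array([259.9, 207.8]), array([53.1, 71.1]), np.float64(83.3)] [[0.5087 0.0474 0.056 ]]
top bl [292.1 224.2] 140 [array([292.3, 224.1]), array([12.2, 11.7]), np.float64(80.5)] [[ 0.4705 -0.0293  0.056 ]]
side or [278.2 172.8] 253 [array([278.3, 172.9]), array([23.2, 10.8]), np.float64(3.0)] [[0.4968 0.1035 0.066 ]]
side or [256.  195.5] 440 [array([256.1, 196. ]), array([12.7, 37.5]), np.float64(6.3)] [[0.4601 0.0311 0.066 ]]
side or [296.7 197.8] 449 [array([296.5, 198. ]), array([36., 13.]), np.float64(90.0)] [[0.5513 0.0436 0.066 ]]
side or [274.1 222.9] 332 [array([274.1, 222.9]), array([24.5, 13.4]), np.float64(3.0)] [[ 0.5146 -0.0307  0.066 ]]
side bl [259.7 173.1] 72 [array([259.7, 172.8]), array([11.4,  6.5]), np.float64(14.0)] [[0.4527 0.1009 0.056 ]]
side bl [277.7 195.7] 932 [array([282.3, 192.9]), array([36.1, 44.9]), np.float64(5.7)] [[0.5071 0.047  0.056 ]]
side bl [254.2 221.4] 158 [array([254.2, 221.4]), array([11.9, 14.6]), np.float64(8.1)] [[ 0.4694 -0.0303  0.056 ]]
side bl [294.3 223.7] 157 [array([294., 224.]), array([14., 12.]), np.float64(90.0)] [[ 0.5576 -0.0182  0.056 ]]
```

View pics/top1.png

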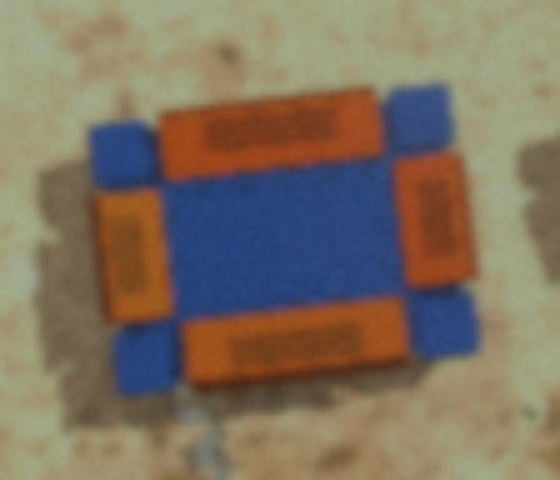

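Box centre is at about (0.506, 0.0395) with yaw 0.135. The pads are back (0.5565,0.0464), front (0.4555,0.0326), left (0.4964,0.1099) and right (0.5156,-0.0309). I'll start with the right clip, fingers shut, tool yaw 1.706.

Call:
{"method": "step_arm", "body": {"commands": [[0, 38.4, 47.7, -10, 0, 0, 1.451], [0, 38.4, 47.7, -10, 0, 0, 1.451], [0, 38.4, 47.7, -10, 0, 0, 1.451], [0, 38.4, 47.7, -10, 0, 0, 1.451], [0, 38.4, 47.7, -10, 0, 0, 1.451]], "grip_force": 10}}

```text
time: 0.72
tool_pos: [0.262, -0.3463, 0.1929]
tool_rot: [3.141, 0.0, 0.885]
contact_force: [1.0, 0.2, -0.9]
opening: 0.0631
grip_force: 0.0
```

Call:
{"method": "step_arm", "body": {"commands": [[0, 25, 31, -6.5, 0, 0, 0.82], [0, 25, 31, -6.5, 0, 0, 0.82], [0, 25, 31, -6.5, 0, 0, 0.82], [0, 25, 31, -6.5, 0, 0, 0.82], [0, 25, 31, -6.5, 0, 0, 0.82]]}}

```text
time: 1.13
tool_pos: [0.3913, -0.1861, 0.1595]
tool_rot: [3.141, 0.0, 1.511]
contact_force: [0.2, -0.7, -0.7]
opening: 0.0298
grip_force: 0.0
```

Call:
{"method": "step_arm", "body": {"commands": [[0, 12, 15, -3.3, 0, 0, 0.19], [0, 12, 15, -3.3, 0, 0, 0.19], [0, 12, 15, -3.3, 0, 0, 0.19], [0, 12, 15, -3.3, 0, 0, 0.19], [0, 12, 15, -3.3, 0, 0, 0.19]]}}

```text
time: 1.55
tool_pos: [0.5119, -0.0348, 0.126]
tool_rot: [3.141, -0.0, 1.696]
contact_force: [0.5, -0.6, -0.5]
opening: 0.0009
grip_force: 0.0
```

Call:
{"method": "step_arm", "body": {"commands": [[0, 0, 0, 0, 0, 0, 0], [0, 0, 0, 0, 0, 0, 0], [0, 0, 0, 0, 0, 0, 0]]}}

```text
time: 1.8
tool_pos: [0.5099, -0.0381, 0.1265]
tool_rot: [-3.141, 0.0, 1.695]
contact_force: [-0.7, -0.3, -0.0]
opening: 0.0007
grip_force: 0.0
```

Call:
{"method": "step_arm", "body": {"commands": [[0, 0.6, 0.7, 0, 0, 0, 0.01], [0, 0.6, 0.7, -2, 0, 0, 0.01], [0, 0.6, 0.7, -4, 0, 0, 0.01], [0, 0.6, 0.7, -5, 0, 0, 0.01], [0, 0.6, 0.7, -5, 0, 0, 0.01]]}}

```text
time: 2.22
tool_pos: [0.5149, -0.0312, 0.0749]
tool_rot: [-3.138, -0.001, 1.704]
contact_force: [-0.3, -0.1, -0.3]
opening: 0.0008
grip_force: 0.0
```

Call:
{"method": "step_arm", "body": {"commands": [[0, 0, 0, -0.3, 0, 0, 0], [0, 0, 0, -0.6, 0, 0, 0], [0, 0, 0, -0.9, 0, 0, 0], [0, 0, 0, -1.2, 0, 0, 0], [0, 0, 0, -1.3, 0, 0, 0]]}}

```text
time: 2.63
tool_pos: [0.5171, -0.0314, 0.0644]
tool_rot: [3.139, 0.001, 1.705]
contact_force: [0.0, 0.8, 0.0]
opening: 0.0005
grip_force: 0.0
```

Call:
{"method": "step_arm", "body": {"commands": [[0, 0, 0, -0.2, 0, 0, 0], [0, 0, 0, -0.3, 0, 0, 0], [0, 0, 0, -0.3, 0, 0, 0]]}}

```text
time: 2.88
tool_pos: [0.5166, -0.0308, 0.0612]
tool_rot: [3.141, 0.0, 1.705]
contact_force: [-1.0, -0.7, 3.7]
opening: 0.0
grip_force: 1.9
```

Call:
{"method": "step_arm", "body": {"commands": [[0, 0, 0, 2, 0, 0, 0], [0, 0, 0, 4, 0, 0, 0], [0, -0.6, 4, 4, 0, 0, 0], [0, -1.2, 8, 4, 0, 0, 0], [0, -1.8, 12, 4, 0, 0, 0]]}}

```text
time: 3.3
tool_pos: [0.4982, 0.0901, 0.101]
tool_rot: [3.141, -0.0, 1.702]
contact_force: [1.2, 0.8, -0.8]
opening: 0.0004
grip_force: 0.0
```

Call:
{"method": "step_arm", "body": {"commands": [[0, -0.2, 2.1, 0, 0, 0, 0], [0, -0.2, 2.1, 0, 0, 0, 0], [0, -0.2, 2.1, 0, 0, 0, 0]]}}

```text
time: 3.55
tool_pos: [0.4961, 0.1112, 0.1006]
tool_rot: [3.142, 0.0, 1.708]
contact_force: [-0.6, -0.6, 0.7]
opening: 0.0006
grip_force: 0.0
```

Call:
{"method": "step_arm", "body": {"commands": [[0, 0, -0.1, -2.0, 0, 0, 0], [0, 0, -0.1, -2.7, 0, 0, 0], [0, 0, -0.1, -3.0, 0, 0, 0], [0, 0, -0.1, -3.3, 0, 0, 0], [0, 0, -0.1, -3.6, 0, 0, 0]]}}

```text
time: 3.97
tool_pos: [0.4963, 0.1087, 0.065]
tool_rot: [-3.141, -0.001, 1.703]
contact_force: [-0.9, 0.1, 2.1]
opening: 0.0007
grip_force: 0.7
```

Call:
{"method": "step_arm", "body": {"commands": [[0, 0, 0, -0.2, 0, 0, 0], [0, 0, 0, -0.4, 0, 0, 0], [0, 0, 0, -0.4, 0, 0, 0]]}}

```text
time: 4.22
tool_pos: [0.4968, 0.1086, 0.0612]
tool_rot: [3.141, 0.0, 1.704]
contact_force: [-1.1, -0.8, 2.7]
opening: 0.0003
grip_force: 1.7
```

Call:
{"method": "step_arm", "body": {"commands": [[0, 0, 0, 3, 0, 0, 0], [0, 0, 0, 5, 0, 0, -0.12], [0, 2, -2, 5, 0, 0, -0.24], [0, 4, -4, 5, 0, 0, -0.36], [0, 6, -6.2, 5, 0, 0, -0.48]]}}

```text
time: 4.63
tool_pos: [0.5573, 0.0464, 0.1114]
tool_rot: [3.14, -0.0, 1.22]
contact_force: [0.1, -0.3, -1.1]
opening: 0.0003
grip_force: 0.0
```

Call:
{"method": "step_arm", "body": {"commands": [[0, 0, 0, 0, 0, 0, -1.09], [0, 0, 0, 0, 0, 0, -1.09], [0, 0, 0, 0, 0, 0, -1.09], [0, 0, 0, 0, 0, 0, -1.09], [0, 0, 0, 0, 0, 0, -1.09]]}}

```text
time: 5.05
tool_pos: [0.5564, 0.0465, 0.1105]
tool_rot: [3.141, 0.0, 0.593]
contact_force: [0.7, -0.3, 0.0]
opening: 0.0007
grip_force: 0.0
```

Call:
{"method": "step_arm", "body": {"commands": [[0, 0, 0, 0, 0, 0, -0.465], [0, 0, 0, 0, 0, 0, -0.465], [0, 0, 0, 0, 0, 0, -0.465], [0, 0, 0, 0, 0, 0, -0.465], [0, 0, 0, 0, 0, 0, -0.465]]}}

```text
time: 5.47
tool_pos: [0.5564, 0.0467, 0.1106]
tool_rot: [3.141, 0.0, 0.131]
contact_force: [0.1, -0.2, -0.9]
opening: 0.0002
grip_force: 0.0
```

```bash
python3 - <<'E'
from h import *
s=observe();print(s["time"],s["tool_pos"],s["tool_rot"])
for n,roi in(("top",(212,168,308,248)),("side",(240,160,312,242))):
    im,k,b=look(n,roi,(3,130,90),(17,255,255),40)
    for c,a,r in b: print(n,c.round(1),a,plane(n,[c],.064).round(4))
    x0,y0,x1,y1=roi;cv2.imwrite(f"pics/{n}2.png",cv2.resize(im[y0-8:y1+8,x0-8:x1+8,::-1],None,fx=5,fy=5))
E
```

```text
5.4667 [0.55643613 0.04667824 0.11055609] [3.14136196e+00 8.57577052e-05 1.31106783e-01]
top [293.  204.1] 187 [[ 0.5136 -0.0306  0.064 ]]
top [229.5 209.7] 292 [[0.5    0.1062 0.064 ]]
side [275.2 173.4] 167 [[0.4899 0.1019 0.064 ]]
side [256.1 195.6] 441 [[0.4598 0.0323 0.064 ]]
side [296.  209.2] 156 [[0.5551 0.0149 0.064 ]]
side [274.2 223.5] 326 [[ 0.515  -0.0312  0.064 ]]
```

View pics/side2.png

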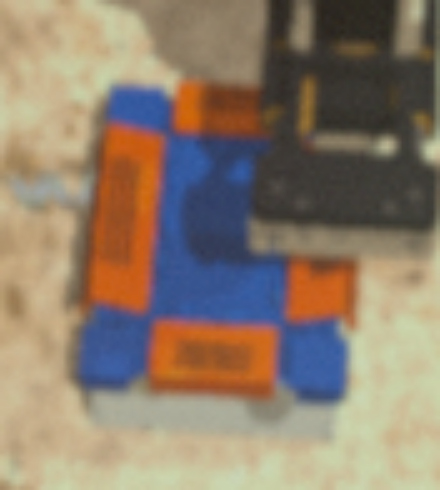

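The side view shows the hand above the back clip. The right clip at crop (215,355) lies flat, and the box has not moved: the front clip is still at pixel (256,195.6). Next I'll press the back clip.

Call:
{"method": "step_arm", "body": {"commands": [[0, 0, 0, -2.0, 0, 0, 0], [0, 0, 0, -3.7, 0, 0, 0], [0, 0, 0, -4.1, 0, 0, 0], [0, 0, 0, -4.4, 0, 0, 0], [0, 0, 0, -4.6, 0, 0, 0]]}}

```text
time: 5.98
tool_pos: [0.5575, 0.0471, 0.0652]
tool_rot: [3.141, -0.002, 0.137]
contact_force: [0.3, -0.6, 0.4]
opening: 0.0003
grip_force: 0.7
```

Call:
{"method": "step_arm", "body": {"commands": [[0, 0, 0, -0.2, 0, 0, 0], [0, 0, 0, -0.4, 0, 0, 0], [0, 0, 0, -0.4, 0, 0, 0]]}}

```text
time: 6.23
tool_pos: [0.5562, 0.0471, 0.0612]
tool_rot: [3.141, 0.0, 0.136]
contact_force: [-0.7, 0.0, 4.4]
opening: 0.0005
grip_force: 1.8
```

Call:
{"method": "step_arm", "body": {"commands": [[0, 0, 0, 2, 0, 0, 0], [0, 0, 0, 4, 0, 0, 0], [0, -3.5, -0.4, 4, 0, 0, 0], [0, -7, -0.9, 4, 0, 0, 0], [0, -10.1, -1.4, 4, 0, 0, 0]]}}

```text
time: 6.65
tool_pos: [0.453, 0.0332, 0.1005]
tool_rot: [-3.142, 0.001, 0.136]
contact_force: [0.3, -0.4, -0.2]
opening: 0.0004
grip_force: 0.0
```

Call:
{"method": "step_arm", "body": {"commands": [[0, 0, 0, 0, 0, 0, 0], [0, 0, 0, 0, 0, 0, 0]]}}

```text
time: 6.82
tool_pos: [0.4539, 0.0331, 0.1008]
tool_rot: [-3.142, 0.001, 0.135]
contact_force: [1.1, 0.8, 0.1]
opening: 0.0002
grip_force: 0.0
```

Call:
{"method": "step_arm", "body": {"commands": [[0, 0.1, 0, -1.8, 0, 0, 0], [0, 0.1, 0, -2.7, 0, 0, 0], [0, 0.1, 0, -3.1, 0, 0, 0], [0, 0.1, 0, -3.4, 0, 0, 0], [0, 0.1, 0, -3.6, 0, 0, 0]]}}

```text
time: 7.23
tool_pos: [0.4564, 0.0332, 0.0641]
tool_rot: [-3.141, 0.001, 0.135]
contact_force: [-0.0, 0.0, -0.1]
opening: 0.0006
grip_force: 0.0
```

Call:
{"method": "step_arm", "body": {"commands": [[0, 0, 0, -0.2, 0, 0, 0], [0, 0, 0, -0.4, 0, 0, 0], [0, 0, 0, -0.4, 0, 0, 0]]}}

```text
time: 7.48
tool_pos: [0.457, 0.0332, 0.0612]
tool_rot: [3.141, -0.001, 0.135]
contact_force: [-1.3, 0.7, 5.0]
opening: 0.0003
grip_force: 2.4
```

Call:
{"method": "step_arm", "body": {"commands": [[0, 0, 0, 4, 0, 0, 0], [0, 0, 0, 8, 0, 0, 0], [0, 0, 0, 12, 0, 0, 0], [0, -4, -4, 12, 0, 0, 0], [0, -4, -8, 12, 0, 0, 0]]}}

```text
time: 7.9
tool_pos: [0.4179, -0.0358, 0.1829]
tool_rot: [3.14, -0.004, 0.14]
contact_force: [0.0, -0.1, -1.2]
opening: 0.0003
grip_force: 0.0
```

Call:
{"method": "step_arm", "body": {"commands": [[0, -2, -18, 3, 0, 0, 0], [0, -2, -18, 3, 0, 0, 0], [0, -2, -18, 3, 0, 0, 0], [0, -2, -18, 3, 0, 0, 0], [0, -2, -18, 3, 0, 0, 0]]}}

```text
time: 8.32
tool_pos: [0.3984, -0.2219, 0.2117]
tool_rot: [3.138, -0.002, 0.132]
contact_force: [0.5, 0.3, -0.1]
opening: 0.0003
grip_force: 0.0
```

```bash
python3 - <<'E'
from h import *
for n,roi in(("top",(212,168,308,248)),("side",(240,160,312,242))):
    im,k,b=look(n,roi,(3,130,90),(17,255,255),40)
    for c,a,r in b: print(n,c.round(1),a,[np.round(v,1) for v in r],plane(n,[c],.061).round(4))
    x0,y0,x1,y1=roi;cv2.imwrite(f"pics/{n}3.png",cv2.resize(im[y0-8:y1+8,x0-8:x1+8,::-1],None,fx=5,fy=5))
E
```

```text
top [257.3 186.2] 533 [array([257.3, 186.1]), array([12.4, 43.6]), np.float64(83.3)] [[0.5518 0.0468 0.061 ]]
top [290.5 203.7] 309 [array([290.5, 203.7]), array([25.1, 12.4]), np.float64(82.9)] [[ 0.5146 -0.0253  0.061 ]]
top [229.4 211.1] 326 [array([229.5, 211.1]), array([25.5, 12.9]), np.float64(83.3)] [[0.4971 0.1065 0.061 ]]
top [262.6 229. ] 583 [array([262.6, 229. ]), array([13.3, 44.2]), np.float64(82.9)] [[0.4593 0.0343 0.061 ]]
side [278.1 173.6] 211 [array([278.5, 173.5]), array([ 9., 23.]), np.float64(90.0)] [[0.4963 0.1046 0.061 ]]
side [255.8 196.4] 426 [array([255.8, 196.6]), array([12.3, 36.3]), np.float64(6.3)] [[0.4592 0.0318 0.061 ]]
side [296.6 198.6] 412 [array([296.7, 198.5]), array([11.9, 35.1]), np.float64(3.6)] [[0.5512 0.0447 0.061 ]]
side [274.3 223.6] 326 [array([274.3, 223.5]), array([24.7, 13.4]), np.float64(5.7)] [[ 0.5148 -0.0296  0.061 ]]
```

View pics/top3.png

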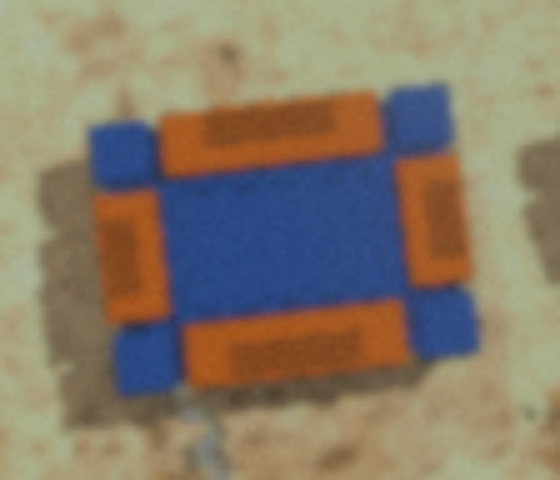

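View pics/side3.png

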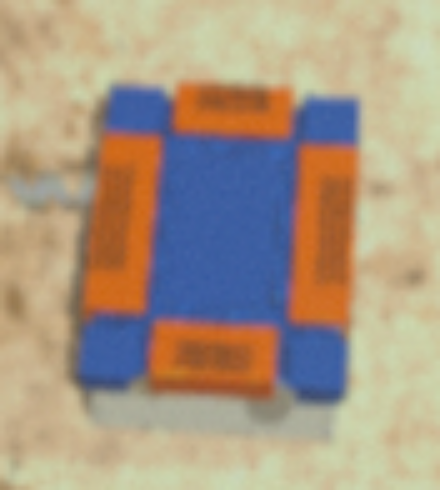

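All four clips now have the same even shading and lie flush in both views. The box corners are at the same pixels as before, and the hand is clear.

Call:
{"method": "step_arm", "body": {"commands": [[0, 0, 0, 0, 0, 0, 0], [0, 0, 0, 0, 0, 0, 0], [0, 0, 0, 0, 0, 0, 0]]}}

```text
time: 8.67
tool_pos: [0.3985, -0.2158, 0.2104]
tool_rot: [-3.141, 0.0, 0.136]
contact_force: [0.8, -0.2, 0.2]
opening: 0.0004
grip_force: 0.0
```

```bash
python3 -c "
from cell import *
print(hand_in())"
```

```text
the job is handed in; nothing more can be done
None
```

I pressed all four clips until they lay flat in both camera views, with the box unmoved and the hand clear, and handed the job in at about 8.7 s; no verdict came back.

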